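# Mount the test bar between the centres

## Task

Take the steel test bar from its sloping stand and mount it in the bench centre: lay it on the two V rests between headstock and tailstock, then slide the tailstock up until both pointed ends of the bar are fully home in the two cups and the bar is held without play. Let go of everything, and leave the other things on the table where they are.

Things in the scene. Friction and masses are not known exactly. Their poses are not given: they have to be found in the camera images.
- bar: plain steel test bar, 14 mm in diameter, 150 mm long over its pointed ends (60 degree cones 8 mm long with 5 mm flat tips), 0.12 to 0.2 kg, both ends alike. Origin at its middle, own x axis along it. It starts leaning in the stand, 30 degrees from level, high end (+x) away from the robot; grip it within 30 mm of its middle, where only the stand's base plate is below
- stand: fixed sloping stand: grey base plate 160 x 70 x 8 mm, two V rests and an end stop at the low end, which carry the bar. Origin under the middle of the plate; the bar rises at 30 degrees along the stand's +x, its middle 80 mm above the origin. The V rests are 45 mm either side of the bar's middle (measured along it) and reach 2 mm over its centre line
- bench_centre: fixed grey fixture, bed 80 (x) by 305 mm (y), top at 20 mm. Origin on the worktop under a mounted bar's middle; y axis along the centre line from tailstock (robot's right) to headstock (+y; block top at 80 mm). Two V rests, 8 mm thick, 25 mm wide, at y = +45 and -45 mm: a bar lying in them has its centre line 61 mm up, 1 mm below the cups' centres; V lips at 63 mm; free space between
- bench_axis (a point): middle of the line between the cups when a bar is mounted: 62 mm above the bench centre's origin. The middle of the mounted bar belongs here, the bar lying along the bench centre's y axis
- head_seat (a point): point deep in the headstock's cup where the flat tip of a fully home bar lies, y = +75 mm in the bench centre. The cup is a 60 degree cone, mouth 16 mm wide, rim 24 mm, opening toward -y, 10 mm before this point: lay the bar with its middle about 16 to 20 mm short of bench_axis (toward the tailstock), so that it comes down clear of both cups
- tail_seat (a point): the same point in the tailstock's cup, which is alike but opens to +y; moves with the tailstock. When the bar is fully home it is 150 mm from head_seat
- tail_knob (a point): point on the axis of the tailstock's upright round steel knob (16 mm in diameter, from 84 to 111 mm above the worktop, on a block whose top is at 79 mm): 98 mm above the worktop, 21 mm behind tail_seat. Grip the knob here from above
- tailstock (a joint): slide of the tailstock along the bench centre's +y, in m: 0 fully back, 0.065 with the bar fully home at both ends, stop at 0.085. It stays where it is left (friction about 2.5 N); it pushes the bar along the rests before it until the bar is home at the headstock too; then it can go no further
- screwdriver: small screwdriver with a yellow handle, 110 mm, loose bystander
- marker: blue marker pen, 138 mm, loose bystander
- mount: small green round sample mount, 30 mm wide and 22 mm high, loose bystander

How it is judged (in metres and radians):
On the way:
1. the bar lies level along the V rests, let go, with the tailstock not yet home (z of bar in the frame of bench_centre between 0.056 and 0.066 m and x of bar in the frame of bench_centre between -0.006 and 0.006 m and angle between the x axis of bar and the y axis of bench_centre, either way round below 0.07 rad and contact force between the fingers and bar below 0.1 N and distance between tail_seat and head_seat above 0.155 m), for 0.2 s.
At the end, for the whole second after the job is handed in: The bar's middle is within 5 mm of bench_axis (within 4 mm along it), the bar is parallel to the centre line within 0.04 rad, the two seat points are less than 153 mm apart (150 mm is fully home), and the bar is at rest (distance between tail_seat and head_seat below 0.153 m and y of bar in the frame of bench_centre between -0.004 and 0.004 m and distance between bar and bench_axis below 0.005 m and angle between the x axis of bar and the y axis of bench_centre, either way round below 0.04 rad and linear speed of bar below 0.01 m/s); the robot touches nothing.
It fails at once if a bystander (screwdriver, marker, sample mount) is moved by more than 30 mm (distance of any of screwdriver, marker, mount from where it was at the start of the episode above 0.03 m).
It also fails if it takes over 48 s, if anything falls off the work surface, if the arm or the gripper's body presses on something with over 40 N, if the wrist force passes 120 N, or if a joint passes its speed limit or range.

## Robot

A 6-joint arm with a two-finger parallel gripper is mounted at the origin on a cart in front of the work surface, level with it; the furniture and walls round the work are solid. World frame = base frame: x ahead of the robot, y to its left, z up, the work surface at z = 0. Lengths are in m, angles in degrees, forces in N, time in s.
With the tool pointing down it reaches from about 0.3 to 0.75 m from the base axis. Payload 8.5 kg.
Tool frame: the origin (TCP) lies on the mounting face of the last link; the fingertips stand 166 mm ahead of it and the grasp point (between the pads) lies 147 mm ahead of it (manip.tcp_to_tips is the distance from the TCP to the fingertips, in m); z points along the fingers, y is the line along which they close (so a half turn about z gives the same grasp; the last joint's range is limited). The gripper opens to 88 mm and grips with 3 to 60 N. Pads are 18 mm wide; open, the fingers measure 123 mm over their backs; the gripper's body (75 mm by 187 mm) begins 45 mm behind the grasp point.
Start: joints at [-79.888, 21.807, 74.336, -0, 83.858, -12.336], TCP at [0.21, -0.508, 0.405] pointing down, gripper open.
Joint ranges: [-178.18, 178.18], [-50.72, 133.34], [12.68, 142.11], [-81.47, 261.47], [9.98, 163.14], [-165.26, 165.26]. Speed limits (degrees/s): [136.94, 136.94, 180, 180, 180, 180].

## Interface

Orientations are given as [roll, pitch, yaw] about the fixed x, y, z axes, in that order (R = Rz(yaw) Ry(pitch) Rx(roll)).
In Python, from bench import manip gives the robot as it stands.
- The arm moves only by the shell command python3 -m handwheel 'ROWS' [FORCE]. ROWS is JSON, a list of rows, each an object of numbers: "rx", "ry", "rz": the turn, a rotation vector about the tool's x, y, z in units of 45 degrees (1.0 is 45 degrees); "dx", "dy", "dz": the shift along the tool's x, y, z in units of 250 mm (1.0 is 250 mm); "gripper": the opening, from -1 (shut) to 1 (fully open). A call has exactly 8 rows; each row is the pose to reach, as a shift and turn from the pose commanded when the call began, along the tool's axes at that moment; what a row does not reach only later rows make up. A row lasts 1/8 s, in which the tool goes at most 62.5 mm and 10.7 degrees, less where a joint would pass 70% of its speed; a pose out of reach is approached as far as the arm can. A call with a number of a shift or a turn outside -1 to 1 is refused whole. A call with a gripper value outside its range is refused whole. The fingers move at their own pace and stop on an object; FORCE is the grip in N (left out, the last holds). Time passes only in rows, so rows that repeat a pose let the fingers close, or fill a call up. It gives the time, the measured TCP pose, the force, the opening and the grip force at its end, in the units of the state.
- manip.observe(): the state, without advancing time (a new reading comes with each control period).
- manip.get_image(name): name is "side" or "top" or "wrist"; returns a dict with "image" (420x560x3 uint8, red, green, blue), "fx", "fy", "cx", "cy" (pixels), "cam_to_world" (4x4, takes a point from camera to world coordinates). Camera axes: x right, y down, z forward; pixel columns grow to the right and rows downward; lengths in m; the calibration is good to about 2 mm. A picture is of the moment at which its call begins. There is no depth.
- manip.hand_in(): hands the job in; it is judged then, once.
The state is a dict: "t": time; "joints": joint angles; "joint_velocities": joint speeds; "tau": joint torques, N m; "tool_pos": TCP position; "tool_rot": TCP orientation; "contact_force": force on the tool from outside, world axes, zero at the start; "wrist_torque": the same for the moment, N m; "grip_width": finger opening in m; "gripper_force": force on a finger pad.
Only numpy, scipy, OpenCV 4.12 (cv2) and the standard library are available. Lean on these libraries where they do the work, as an engineer would, in place of code of your own. Each camera call takes 0.05 s, during which the arm holds its last target. There are 200 camera calls.

## Working session

There is one attempt and no reset: what is moved stays moved. The work goes in short steps, Python scripts to look and compute and a shell command to move; the robot and the scene stay as the last step left them, time stands still between calls to the robot, and variables do not carry over. Pictures are saved under pics/ and viewed, at most 10 in all, crops included, and the job is handed in when it is done.

```bash
mkdir -p pics; python3 - <<'E'
from bench import manip
import cv2,pickle
for n in("top","side"):
    d=manip.get_image(n); cv2.imwrite(f"pics/{n}0.png",d["image"][:,:,::-1]); pickle.dump(d,open(f"{n}0.pkl","wb"))
    print(n,d["fx"],d["cx"],d["cy"],d["cam_to_world"])
s=manip.observe();print(s["t"],s["tool_pos"],s["tool_rot"],s["grip_width"])
E
```

```text
top 445.67982749497145 282.2690760536061 204.68313656873502 [[-0.01615369 -0.99759061  0.06746875  0.47833705]
 [-0.99974323  0.01504238 -0.01694708 -0.07049171]
 [ 0.01589136 -0.06772518 -0.99757745  1.02957286]
 [ 0.          0.          0.          1.        ]]
side 420.0934891112399 283.5249704028177 204.0018122677084 [[-0.82926616 -0.28233048  0.48229362  0.04049952]
 [-0.5588482   0.4228212  -0.71337993  0.68510395]
 [-0.00251507 -0.86111076 -0.50841119  0.66458229]
 [ 0.          0.          0.          1.        ]]
0.1 [ 0.20999729 -0.50829472  0.40423   ] [-1.79930257e+02 -1.31824063e-02  2.24472886e+01] 0.0878924550867291
```

View pics/top0.png

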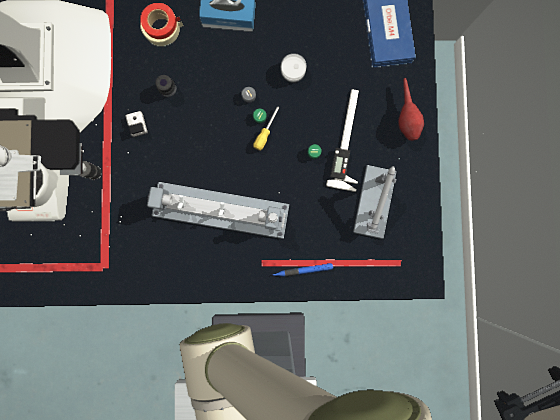

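View pics/side0.png

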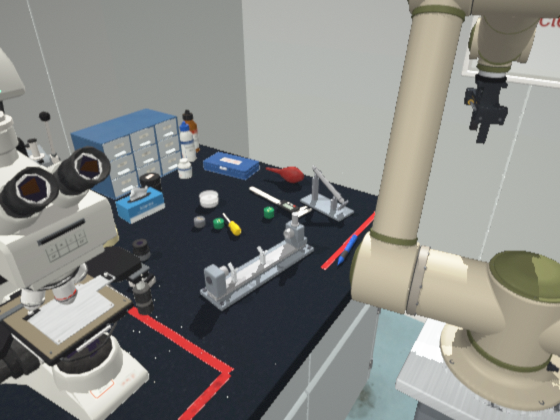

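The top view shows the bench centre (headstock near column 160, row 195; tailstock near 268, 217) and the stand (about 377, 202, bar from about 392, 170 to 368, 225). I'll enlarge both.

```bash
python3 - <<'E'
import cv2
a=cv2.imread("pics/top0.png")
cv2.imwrite("pics/c1.png",cv2.resize(a[170:250,140:300],None,fx=5,fy=5,interpolation=cv2.INTER_CUBIC))
cv2.imwrite("pics/c2.png",cv2.resize(a[155:245,345:405],None,fx=6,fy=6,interpolation=cv2.INTER_CUBIC))
E
```

```text
(no output)
```

View pics/c1.png

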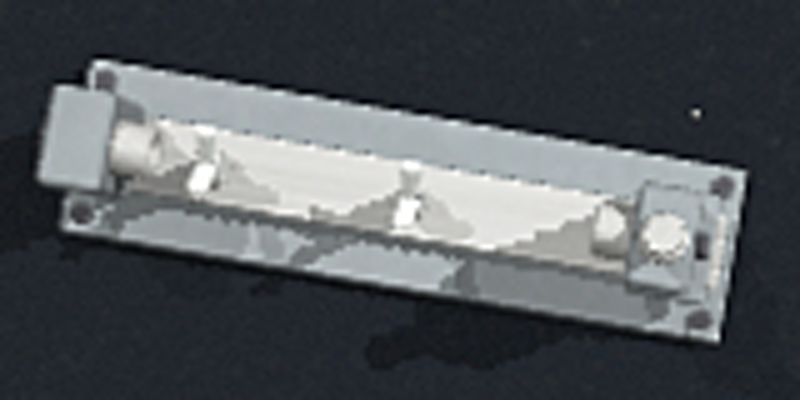

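View pics/c2.png

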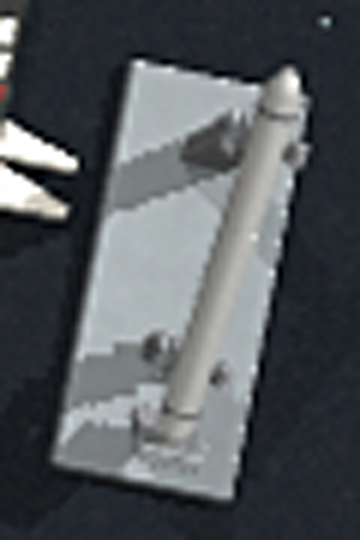

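Crop 1 shows the bed corners at (92,62), (747,170), (720,342), (62,235), the head cup mouth at about (155,148), V rests at about (203,157) and (408,193), and the knob top at (663,234). Crop 2 shows the plate corners at (132,60), (308,97), (238,498), (52,463), the bar's high tip at (288,70) and its low shoulder at (179,412).

```bash
cat > h.py <<'E'
import numpy as np,pickle
def px(d,u,v,z):
    T=d["cam_to_world"]; r=T[:3,:3]@np.array([(u-d["cx"])/d["fx"],(v-d["cy"])/d["fy"],1]); o=T[:3,3]
    return o+r*(z-o[2])/r[2]
def proj(d,p):
    T=d["cam_to_world"]; c=T[:3,:3].T@(np.asarray(p)-T[:3,3]); return np.array([d["fx"]*c[0]/c[2]+d["cx"],d["fy"]*c[1]/c[2]+d["cy"]])
E
python3 - <<'E'
from h import *
np.set_printoptions(precision=4,suppress=True)
d=pickle.load(open("top0.pkl","rb"))
c1=lambda X,Y,z:px(d,140+(X+.5)/5-.5,170+(Y+.5)/5-.5,z)
c2=lambda X,Y,z:px(d,345+(X+.5)/6-.5,155+(Y+.5)/6-.5,z)
b=[c1(*p,.02) for p in((92,62),(747,170),(720,342),(62,235))]
print("bed len",np.linalg.norm(b[0]-b[1]),np.linalg.norm(b[2]-b[3]),"wid",np.linalg.norm(b[0]-b[3]),np.linalg.norm(b[1]-b[2]))
bc=sum(b)/4; e=((b[0]+b[3])-(b[1]+b[2]))[:2]; e/=np.linalg.norm(e); n=np.array([e[1],-e[0]])
print("bed c",bc,"axis",e,np.degrees(np.arctan2(e[1],e[0])))
for nm,p in dict(head=(155,148,.062),r1=(203,157,.062),r2=(408,193,.062),tail=(597,225,.062),knob=(663,234,.111)).items():
    w=c1(*p); print(nm,w,"along",(w[:2]-bc[:2])@e,"lat(+x)",(w[:2]-bc[:2])@n)
s=[c2(*p,.008) for p in((132,60),(308,97),(238,498),(52,463))]
print("plate",[np.linalg.norm(s[i]-s[i-1]) for i in range(4)]); sc=sum(s)/4
f=((s[0]+s[1])-(s[2]+s[3]))[:2]; f/=np.linalg.norm(f); print("stand",sc,np.degrees(np.arctan2(f[1],f[0])))
h=c2(288,70,.1175); l=c2(179,412,.08-.5*.067); 
print("tips",h,l,np.linalg.norm(h-l)," mid from h,l along f",h[:2]-.075*np.cos(np.pi/6)*f,l[:2]+.067*np.cos(np.pi/6)*f, np.degrees(np.arctan2(*(h-l)[1::-1])))
E
```

```text
bed len 0.3012105324676845 0.30083348201459764 wid 0.07944804725569415 0.07889068574052832
bed c [0.5366 0.0519 0.02  ] axis [0.177  0.9842] 79.80551912387565
head [0.5594 0.1551 0.062 ] along 0.1055985050909901 lat(+x) 0.004093894717786162
r1 [0.5551 0.1344 0.062 ] along 0.08442962635010184 lat(+x) 0.0036061608203699475
r2 [0.5381 0.0457 0.062 ] along -0.005831495748700713 lat(+x) 0.002566795330947639
tail [ 0.523  -0.0361  0.062 ] along -0.08902156313800196 lat(+x) 0.0021180636000602115
knob [ 0.5166 -0.0649  0.111 ] along -0.1185852349621592 lat(+x) 0.0009388421090758109
plate [np.float64(0.1588710870218532), np.float64(0.06953424597400086), np.float64(0.15737701153807468), np.float64(0.07241888452053705)]
stand [ 0.5527 -0.302   0.008 ] -12.277561311060804
tips [ 0.6164 -0.3158  0.1175] [ 0.5006 -0.2904  0.0465] 0.13818277615550287  mid from h,l along f [ 0.5529 -0.302 ] [ 0.5573 -0.3027] -12.394579631853729
```

Cross-checks agree: rests are 90 mm apart, the head cup is 21 mm beyond the near rest, and the tailstock is about 0. Next is the approach pose, tilted square to the bar.

```bash
cat >> h.py <<'E'
from scipy.spatial.transform import Rotation as Ro
from bench import manip
def frame(yaw,tilt=0):
    a,t=np.radians(yaw),np.radians(tilt); f=np.array([np.cos(a),np.sin(a),0]);k=np.array([0,0,1])
    x=np.cos(t)*f+np.sin(t)*k; z=np.sin(t)*f-np.cos(t)*k
    return np.c_[x,np.cross(z,x),z]
def rel(grasp,R,back=0):
    s=manip.observe(); R0=Ro.from_euler("xyz",s["tool_rot"],degrees=True).as_matrix()
    p=np.asarray(grasp)-(0.147+back)*R[:,2]
    print("t",s["t"],"d",np.round(R0.T@(p-s["tool_pos"])/.25,4),"r",np.round(Ro.from_matrix(R0.T@R).as_rotvec(degrees=True)/45,4),"target",p)
E
python3 -c "
from h import *
rel([.5535,-.3022,.08],frame(-12.3,30),.08)"
```

```text
t 0.1 d [ 1.2115 -0.4954  0.5115] r [-0.2036  0.6461  0.7538] target [ 0.44260533 -0.27802105  0.27658777]
```

```bash
python3 -m handwheel '[{"dx":0.9,"dy":-0.4,"dz":0.3,"rx":-0.2036,"ry":0.6461,"rz":0.7538,"gripper":1},{"dx":0.9,"dy":-0.4,"dz":0.3,"rx":-0.2036,"ry":0.6461,"rz":0.7538,"gripper":1},{"dx":0.9,"dy":-0.4,"dz":0.3,"rx":-0.2036,"ry":0.6461,"rz":0.7538,"gripper":1},{"dx":0.9,"dy":-0.4,"dz":0.3,"rx":-0.2036,"ry":0.6461,"rz":0.7538,"gripper":1},{"dx":0.9,"dy":-0.4,"dz":0.3,"rx":-0.2036,"ry":0.6461,"rz":0.7538,"gripper":1},{"dx":0.9,"dy":-0.4,"dz":0.3,"rx":-0.2036,"ry":0.6461,"rz":0.7538,"gripper":1},{"dx":0.9,"dy":-0.4,"dz":0.3,"rx":-0.2036,"ry":0.6461,"rz":0.7538,"gripper":1},{"dx":0.9,"dy":-0.4,"dz":0.3,"rx":-0.2036,"ry":0.6461,"rz":0.7538,"gripper":1}]' 20
python3 -c "
from h import *
rel([.5535,-.3022,.08],frame(-12.3,30),.08)"
```

```text
t: 1.1
tool_pos: [0.3792, -0.331, 0.33]
tool_rot: [179.9, -30.0, -12.3]
contact_force: [-0.2, 0.0, 0.1]
grip_width: 0.0883
gripper_force: 0.0
t 1.1 d [ 0.0685 -0.2616  0.2859] r [ 0.0027 -0.0006 -0.    ] target [ 0.44260533 -0.27802105  0.27658777]
```

```bash
python3 -m handwheel '[{"dx":0.0685,"dy":-0.2616,"dz":0.286,"rx":0.0027,"gripper":1},{"dx":0.0685,"dy":-0.2616,"dz":0.286,"rx":0.0027,"gripper":1},{"dx":0.0685,"dy":-0.2616,"dz":0.286,"rx":0.0027,"gripper":1},{"dx":0.0685,"dy":-0.2616,"dz":0.286,"rx":0.0027,"gripper":1},{"dx":0.0685,"dy":-0.2616,"dz":0.286,"rx":0.0027,"gripper":1},{"dx":0.0685,"dy":-0.2616,"dz":0.286,"rx":0.0027,"gripper":1},{"dx":0.0685,"dy":-0.2616,"dz":0.286,"rx":0.0027,"gripper":1},{"dx":0.0685,"dy":-0.2616,"dz":0.286,"rx":0.0027,"gripper":1}]'
python3 - <<'E'
from h import *
import cv2
rel([.5535,-.3022,.08],frame(-12.3,30),0)
d=manip.get_image("wrist"); cv2.imwrite("pics/w1.png",d["image"][:,:,::-1])
f=frame(-12.3,30)
m=np.array([.5535,-.3022,.08])
for a in(-.075,-.067,0,.067,.075): print(a,proj(d,m+a*f[:,0]))
E
```

```text
t 1.1 d [ 0.0683 -0.2623  0.6059] r [ 0.0027 -0.0006 -0.    ] target [ 0.48168715 -0.28654227  0.20730573]
-0.075 [206.48340776 272.52162399]
-0.067 [205.84539164 264.06462354]
0 [200.05730887 187.34270921]
0.067 [193.33945005  98.29647225]
0.075 [192.46450091  86.69888882]schema error: expected keys rx, ry, rz, dx, dy, dz, gripper
```

View pics/w1.png

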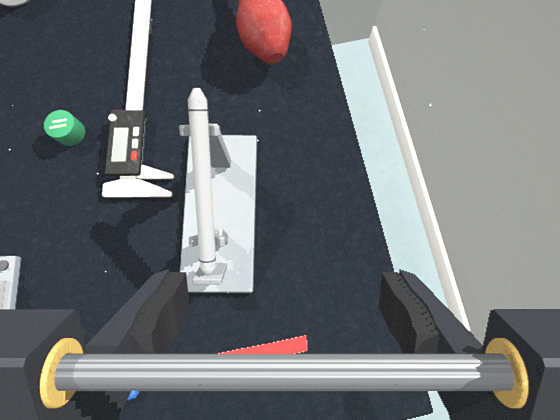

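The wrist view shows the bar's high tip at (197,89) and low tip near (208,272). I predicted (192,87) and (206,272), so it lies 1–2 mm to the right with a slightly different yaw. Splitting the difference with the top view, and sending all keys this time.

```bash
python3 -c "
from h import *
rel([.553,-.3032,.08],frame(-12.9,30),.06)"
```

```text
t 1.15 d [ 0.0675 -0.261   0.3651] r [-0.0041 -0.0007  0.0115] target [ 0.45211222 -0.28009361  0.25926726]
```

```bash
python3 -m handwheel '[{"dx":0.0675,"dy":-0.261,"dz":0.365,"rx":-0.004,"ry":0,"rz":0.0115,"gripper":1},{"dx":0.0675,"dy":-0.261,"dz":0.365,"rx":-0.004,"ry":0,"rz":0.0115,"gripper":1},{"dx":0.0675,"dy":-0.261,"dz":0.365,"rx":-0.004,"ry":0,"rz":0.0115,"gripper":1},{"dx":0.0675,"dy":-0.261,"dz":0.365,"rx":-0.004,"ry":0,"rz":0.0115,"gripper":1},{"dx":0.0675,"dy":-0.261,"dz":0.365,"rx":-0.004,"ry":0,"rz":0.0115,"gripper":1},{"dx":0.0675,"dy":-0.261,"dz":0.365,"rx":-0.004,"ry":0,"rz":0.0115,"gripper":1},{"dx":0.0675,"dy":-0.261,"dz":0.365,"rx":-0.004,"ry":0,"rz":0.0115,"gripper":1},{"dx":0.0675,"dy":-0.261,"dz":0.365,"rx":-0.004,"ry":0,"rz":0.0115,"gripper":1}]'
python3 -c "
from h import *
rel([.553,-.3032,.08],frame(-12.9,30),0)"
```

```text
t: 2.15
tool_pos: [0.4524, -0.2793, 0.2593]
tool_rot: [-180.0, -30.0, -12.9]
contact_force: [-0.4, 0.1, -0.8]
grip_width: 0.0881
gripper_force: 0.0
t 2.15 d [-0.0006  0.0038  0.2399] r [-0.0011 -0.0009  0.0006] target [ 0.48135505 -0.28679112  0.20730573]
```

```bash
python3 -m handwheel '[{"dx":0,"dy":0.004,"dz":0.06,"rx":0,"ry":0,"rz":0,"gripper":1},{"dx":0,"dy":0.004,"dz":0.12,"rx":0,"ry":0,"rz":0,"gripper":1},{"dx":0,"dy":0.004,"dz":0.18,"rx":0,"ry":0,"rz":0,"gripper":1},{"dx":0,"dy":0.004,"dz":0.24,"rx":0,"ry":0,"rz":0,"gripper":1},{"dx":0,"dy":0.004,"dz":0.24,"rx":0,"ry":0,"rz":0,"gripper":0},{"dx":0,"dy":0.004,"dz":0.24,"rx":0,"ry":0,"rz":0,"gripper":-0.3},{"dx":0,"dy":0.004,"dz":0.24,"rx":0,"ry":0,"rz":0,"gripper":-0.5},{"dx":0,"dy":0.004,"dz":0.24,"rx":0,"ry":0,"rz":0,"gripper":-0.5}]' 20
python3 - <<'E'
from h import *
import cv2
d=manip.get_image("wrist"); cv2.imwrite("pics/w2.png",d["image"][:,:,::-1])
E
```

```text
t: 3.15
tool_pos: [0.4815, -0.2868, 0.2076]
tool_rot: [-180.0, -30.1, -12.9]
contact_force: [0.2, 0.1, 0.7]
grip_width: 0.0501
gripper_force: 0.0
```

View pics/w2.png

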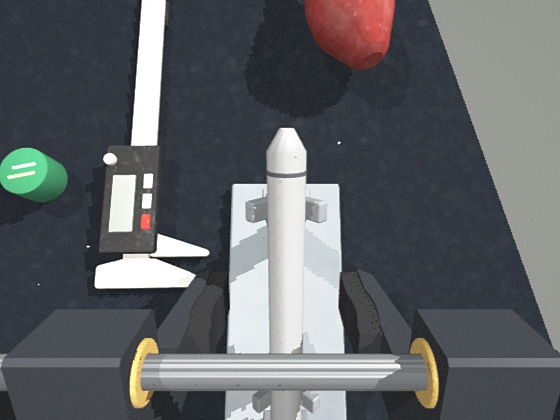

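The bar sits at column 286, midway between the fingers, with its tip at (287,128). Closing now.

```bash
python3 -m handwheel '[{"dx":0,"dy":0,"dz":0,"rx":0,"ry":0,"rz":0,"gripper":-1},{"dx":0,"dy":0,"dz":0,"rx":0,"ry":0,"rz":0,"gripper":-1},{"dx":0,"dy":0,"dz":0,"rx":0,"ry":0,"rz":0,"gripper":-1},{"dx":0,"dy":0,"dz":0,"rx":0,"ry":0,"rz":0,"gripper":-1},{"dx":0,"dy":0,"dz":0,"rx":0,"ry":0,"rz":0,"gripper":-1},{"dx":0,"dy":0,"dz":0,"rx":0,"ry":0,"rz":0,"gripper":-1},{"dx":0,"dy":0,"dz":0,"rx":0,"ry":0,"rz":0,"gripper":-1},{"dx":0,"dy":0,"dz":0,"rx":0,"ry":0,"rz":0,"gripper":-1}]' 40
python3 - <<'E'
from h import *
s=manip.observe();R=Ro.from_euler("xyz",s["tool_rot"],degrees=True).as_matrix();d=manip.get_image("wrist")
g=s["tool_pos"]+.147*R[:,2]
for o in(-.003,0,.003):
  print([proj(d,g+(a+o)*R[:,0]).round(1) for a in(.067,.075)],g)
E
```

```text
t: 4.2
tool_pos: [0.4815, -0.2872, 0.2073]
tool_rot: [180.0, -30.1, -12.9]
contact_force: [-3.5, -4.9, 0.8]
grip_width: 0.0121
gripper_force: 39.0
[array([282. , 156.9]), array([282. , 133.7])] [ 0.55330992 -0.30360259  0.08010882]
[array([282. , 148.3]), array([282. , 124.7])] [ 0.55330992 -0.30360259  0.08010882]
[array([282. , 139.6]), array([282. , 115.7])] [ 0.55330992 -0.30360259  0.08010882]
```

Gripped; the bar's middle is about 1 mm toward −x of the grasp point. Lifting.

```bash
python3 -m handwheel '[{"dx":0,"dy":0,"dz":-0.06,"rx":0,"ry":0,"rz":0,"gripper":-1},{"dx":0,"dy":0,"dz":-0.12,"rx":0,"ry":0,"rz":0,"gripper":-1},{"dx":0,"dy":0,"dz":-0.2,"rx":0,"ry":0,"rz":0,"gripper":-1},{"dx":0,"dy":0,"dz":-0.28,"rx":0,"ry":0,"rz":0,"gripper":-1},{"dx":0,"dy":0,"dz":-0.36,"rx":0,"ry":0,"rz":0,"gripper":-1},{"dx":0,"dy":0,"dz":-0.44,"rx":0,"ry":0,"rz":0,"gripper":-1},{"dx":0,"dy":0,"dz":-0.44,"rx":0,"ry":0,"rz":0,"gripper":-1},{"dx":0,"dy":0,"dz":-0.44,"rx":0,"ry":0,"rz":0,"gripper":-1}]' 40
python3 - <<'E'
from h import *
e=np.array([np.cos(np.radians(79.3)),np.sin(np.radians(79.3)),0])
o=(np.array([.5551,.1344,0])+np.array([.5381,.0457,0]))/2-.001*np.array([e[1],-e[0],0]); print("origin",o)
g=o-.018*e+.001*e+[0,0,.15]
rel(g,frame(33,10)); rel(g,frame(79.3,0))
E
```

```text
t: 5.25
tool_pos: [0.4278, -0.2743, 0.3021]
tool_rot: [-179.9, -30.0, -12.9]
contact_force: [-0.2, 0.7, -1.9]
grip_width: 0.0125
gripper_force: 39.6
origin [0.54561739 0.09023567 0.        ]
t 5.25 d [ 0.0426 -1.3852  0.0604] r [ 0.3486 -0.4208 -0.9622] target [0.52105291 0.05962864 0.29476674]
t 5.25 d [ 0.1086 -1.4585  0.0883] r [ 0.5335 -0.5163 -1.9964] target [0.54246105 0.07353125 0.297     ]
```

```bash
python3 -m handwheel '[{"dx":0.03,"dy":-0.95,"dz":0,"rx":0.35,"ry":-0.42,"rz":-0.96,"gripper":-1},{"dx":0.03,"dy":-0.95,"dz":0,"rx":0.35,"ry":-0.42,"rz":-0.96,"gripper":-1},{"dx":0.03,"dy":-0.95,"dz":0,"rx":0.35,"ry":-0.42,"rz":-0.96,"gripper":-1},{"dx":0.03,"dy":-0.95,"dz":0,"rx":0.35,"ry":-0.42,"rz":-0.96,"gripper":-1},{"dx":0.03,"dy":-0.95,"dz":0,"rx":0.35,"ry":-0.42,"rz":-0.96,"gripper":-1},{"dx":0.03,"dy":-0.95,"dz":0,"rx":0.35,"ry":-0.42,"rz":-0.96,"gripper":-1},{"dx":0.03,"dy":-0.95,"dz":0,"rx":0.35,"ry":-0.42,"rz":-0.96,"gripper":-1},{"dx":0.03,"dy":-0.95,"dz":0,"rx":0.35,"ry":-0.42,"rz":-0.96,"gripper":-1}]' 40
python3 - <<'E'
from h import *
rel([.54246,.07353,.15],frame(79.3,0))
E
```

```text
t: 6.25
tool_pos: [0.4869, -0.045, 0.3062]
tool_rot: [-180.0, -10.1, 32.8]
contact_force: [-0.4, 0.3, -1.3]
grip_width: 0.0121
gripper_force: 39.6
t 6.25 d [ 0.4302 -0.2782  0.1139] r [ 0.0905 -0.2121 -1.0308] target [0.54246 0.07353 0.297  ]
```

```bash
python3 -m handwheel '[{"dx":0.43,"dy":-0.278,"dz":0.114,"rx":0.0905,"ry":-0.212,"rz":-1.0,"gripper":-1},{"dx":0.43,"dy":-0.278,"dz":0.114,"rx":0.0905,"ry":-0.212,"rz":-1.0,"gripper":-1},{"dx":0.43,"dy":-0.278,"dz":0.114,"rx":0.0905,"ry":-0.212,"rz":-1.0,"gripper":-1},{"dx":0.43,"dy":-0.278,"dz":0.114,"rx":0.0905,"ry":-0.212,"rz":-1.0,"gripper":-1},{"dx":0.43,"dy":-0.278,"dz":0.114,"rx":0.0905,"ry":-0.212,"rz":-1.0,"gripper":-1},{"dx":0.43,"dy":-0.278,"dz":0.114,"rx":0.0905,"ry":-0.212,"rz":-1.0,"gripper":-1},{"dx":0.43,"dy":-0.278,"dz":0.114,"rx":0.0905,"ry":-0.212,"rz":-1.0,"gripper":-1},{"dx":0.43,"dy":-0.278,"dz":0.114,"rx":0.0905,"ry":-0.212,"rz":-1.0,"gripper":-1}]' 40
python3 - <<'E'
from h import *
import cv2
rel([.54246,.07353,.15],frame(79.3,0))
d=manip.get_image("wrist"); pickle.dump(d,open("w3.pkl","wb"));cv2.imwrite("pics/w3.png",d["image"][:,:,::-1])
e=np.array([np.cos(np.radians(79.3)),np.sin(np.radians(79.3)),0]);o=np.array([.5456,.0902,0])
for y,z in((.065,.062),(.045,.063),(-.045,.063)): print(y,proj(d,o+y*e+[0,0,z]))
s=manip.observe();R=Ro.from_euler("xyz",s["tool_rot"],degrees=True).as_matrix();g=s["tool_pos"]+.147*R[:,2]
print(proj(d,g+.074*R[:,0]))
E
```

```text
t: 7.25
tool_pos: [0.5423, 0.0739, 0.2971]
tool_rot: [-179.9, -0.1, 78.0]
contact_force: [-0.4, -0.0, -2.5]
grip_width: 0.0122
gripper_force: 39.6
t 7.25 d [-0.0014  0.0011  0.0006] r [-0.0021 -0.0017 -0.0292] target [0.54246 0.07353 0.297  ]
0.065 [281.03897651 100.920038  ]
0.045 [281.8857642  136.91314015]
-0.045 [285.20201207 275.31586266]
[282.72541333 124.08582206]
```

View pics/w3.png

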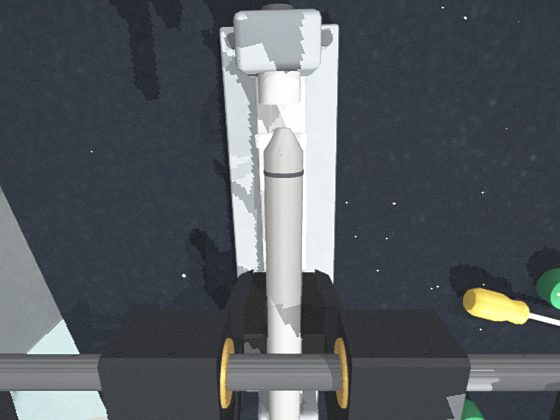

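The bar is over the bench: tip at (284,128), head cup centred at column 280 near row 102 (predicted 281,101), near rest centred at about (281,135) against a predicted 282,137. Everything agrees within 1 mm, so I'll correct the yaw and lower it.

```bash
python3 -m handwheel '[{"dx":0.002,"dy":0.001,"dz":0.06,"rx":0,"ry":0,"rz":-0.029,"gripper":-1},{"dx":0.002,"dy":0.001,"dz":0.12,"rx":0,"ry":0,"rz":-0.029,"gripper":-1},{"dx":0.002,"dy":0.001,"dz":0.18,"rx":0,"ry":0,"rz":-0.029,"gripper":-1},{"dx":0.002,"dy":0.001,"dz":0.24,"rx":0,"ry":0,"rz":-0.029,"gripper":-1},{"dx":0.002,"dy":0.001,"dz":0.29,"rx":0,"ry":0,"rz":-0.029,"gripper":-1},{"dx":0.002,"dy":0.001,"dz":0.32,"rx":0,"ry":0,"rz":-0.029,"gripper":-1},{"dx":0.002,"dy":0.001,"dz":0.34,"rx":0,"ry":0,"rz":-0.029,"gripper":-1},{"dx":0.002,"dy":0.001,"dz":0.34,"rx":0,"ry":0,"rz":-0.029,"gripper":-1}]' 40
python3 - <<'E'
from h import *
rel([.54246,.07353,.061],frame(79.3,0))
E
```

```text
t: 8.3
tool_pos: [0.5425, 0.0747, 0.212]
tool_rot: [-179.9, -0.1, 79.4]
contact_force: [0.4, 0.1, -2.2]
grip_width: 0.0122
gripper_force: 39.6
t 8.3 d [-0.0045  0.0006  0.0161] r [-0.0023 -0.0014  0.0013] target [0.54246 0.07353 0.208  ]
```

```bash
python3 -m handwheel '[{"dx":0,"dy":0,"dz":0.003,"rx":0,"ry":0,"rz":0,"gripper":-1},{"dx":0,"dy":0,"dz":0.006,"rx":0,"ry":0,"rz":0,"gripper":-1},{"dx":0,"dy":0,"dz":0.009,"rx":0,"ry":0,"rz":0,"gripper":-1},{"dx":0,"dy":0,"dz":0.012,"rx":0,"ry":0,"rz":0,"gripper":-1},{"dx":0,"dy":0,"dz":0.012,"rx":0,"ry":0,"rz":0,"gripper":-1},{"dx":0,"dy":0,"dz":0.012,"rx":0,"ry":0,"rz":0,"gripper":-1},{"dx":0,"dy":0,"dz":0.012,"rx":0,"ry":0,"rz":0,"gripper":-1},{"dx":0,"dy":0,"dz":0.012,"rx":0,"ry":0,"rz":0,"gripper":-1}]' 40
```

```text
t: 9.3
tool_pos: [0.5425, 0.0747, 0.2091]
tool_rot: [-179.9, -0.1, 79.4]
contact_force: [0.4, -0.1, -1.0]
grip_width: 0.0124
gripper_force: 39.6
```

```bash
python3 -m handwheel '[{"dx":0,"dy":0,"dz":0.003,"rx":0,"ry":0,"rz":0,"gripper":-1},{"dx":0,"dy":0,"dz":0.003,"rx":0,"ry":0,"rz":0,"gripper":-0.65},{"dx":0,"dy":0,"dz":0.003,"rx":0,"ry":0,"rz":0,"gripper":-0.6},{"dx":0,"dy":0,"dz":0.003,"rx":0,"ry":0,"rz":0,"gripper":-0.5},{"dx":0,"dy":0,"dz":0.003,"rx":0,"ry":0,"rz":0,"gripper":-0.3},{"dx":0,"dy":0,"dz":0.003,"rx":0,"ry":0,"rz":0,"gripper":-0.1},{"dx":0,"dy":0,"dz":0.003,"rx":0,"ry":0,"rz":0,"gripper":0},{"dx":0,"dy":0,"dz":0.003,"rx":0,"ry":0,"rz":0,"gripper":0}]' 5
python3 -m handwheel '[{"dx":0,"dy":0,"dz":-0.05,"rx":0,"ry":0,"rz":0,"gripper":0},{"dx":0,"dy":0,"dz":-0.1,"rx":0,"ry":0,"rz":0,"gripper":0},{"dx":0,"dy":0,"dz":-0.2,"rx":0,"ry":0,"rz":0,"gripper":0},{"dx":0,"dy":0,"dz":-0.3,"rx":0,"ry":0,"rz":0,"gripper":0},{"dx":0,"dy":0,"dz":-0.4,"rx":0,"ry":0,"rz":0,"gripper":0},{"dx":-0.2,"dy":0,"dz":-0.4,"rx":0,"ry":0,"rz":0,"gripper":0},{"dx":-0.4,"dy":0,"dz":-0.4,"rx":0,"ry":0,"rz":0,"gripper":0},{"dx":-0.5,"dy":0,"dz":-0.4,"rx":0,"ry":0,"rz":0,"gripper":0}]' 20
python3 - <<'E'
from h import *
import cv2
d=manip.get_image("wrist"); pickle.dump(d,open("w4.pkl","wb"));cv2.imwrite("pics/w4.png",d["image"][:,:,::-1])
e=np.array([np.cos(np.radians(79.3)),np.sin(np.radians(79.3)),0]);o=np.array([.5456,.0902,0])
for y,z in((.065,.062),(.057,.061),(-.093,.061),(-.130,.062),(-.161,.111)): print(y,proj(d,o+y*e+[0,0,z]))
rel(o-.161*e+[0,0,.102],frame(79.3,0))
rel(o-.161*e+[0,0,.102],frame(79.3,0),.05)
E
```

```text
t: 10.3
tool_pos: [0.5425, 0.0747, 0.2083]
tool_rot: [-179.9, -0.1, 79.4]
contact_force: [1.6, -0.5, 0.6]
grip_width: 0.0444
gripper_force: 0.0
t: 11.3
tool_pos: [0.519, -0.0502, 0.3093]
tool_rot: [-180.0, -0.0, 79.3]
contact_force: [0.3, -0.2, -1.3]
grip_width: 0.0441
gripper_force: 0.0
0.065 [ 283.28107857 -170.2884772 ]
0.057 [ 283.29868806 -148.22911788]
-0.093 [283.50620642 153.4064105 ]
-0.13 [283.54323469 209.8494877 ]
-0.161 [283.49235462 288.19052749]
t 11.35 d [-0.066  -0.0005  0.241 ] r [-0.0006  0.     -0.0022] target [ 0.51570767 -0.06800066  0.249     ]
t 11.35 d [-0.066  -0.0006  0.041 ] r [-0.0006  0.     -0.0022] target [ 0.51570767 -0.06800066  0.299     ]
```

View pics/w4.png

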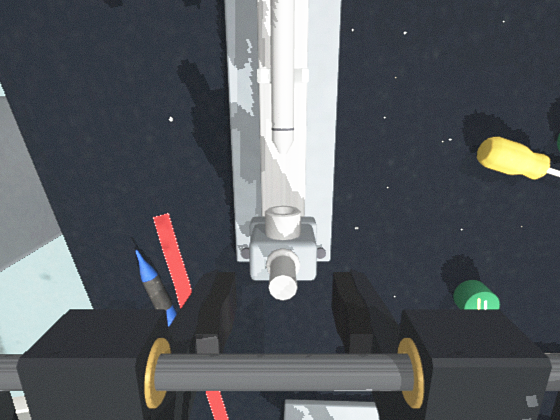

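The bar lies in the rests with its tail tip at (284,153), exactly as predicted (283,153). The knob top is at (283,288), also as predicted, so the tailstock is at 0. Going for the knob.

```bash
python3 -m handwheel '[{"dx":-0.066,"dy":0,"dz":0,"rx":0,"ry":0,"rz":0,"gripper":0},{"dx":-0.066,"dy":0,"dz":0.06,"rx":0,"ry":0,"rz":0,"gripper":0},{"dx":-0.066,"dy":0,"dz":0.12,"rx":0,"ry":0,"rz":0,"gripper":0},{"dx":-0.066,"dy":0,"dz":0.18,"rx":0,"ry":0,"rz":0,"gripper":0},{"dx":-0.066,"dy":0,"dz":0.22,"rx":0,"ry":0,"rz":0,"gripper":0},{"dx":-0.066,"dy":0,"dz":0.241,"rx":0,"ry":0,"rz":0,"gripper":0},{"dx":-0.066,"dy":0,"dz":0.241,"rx":0,"ry":0,"rz":0,"gripper":-0.3},{"dx":-0.066,"dy":0,"dz":0.241,"rx":0,"ry":0,"rz":0,"gripper":-0.6}]' 30
python3 -m handwheel '[{"dx":0,"dy":0,"dz":0,"rx":0,"ry":0,"rz":0,"gripper":-1},{"dx":0,"dy":0,"dz":0,"rx":0,"ry":0,"rz":0,"gripper":-1},{"dx":0,"dy":0,"dz":0,"rx":0,"ry":0,"rz":0,"gripper":-1},{"dx":0,"dy":0,"dz":0,"rx":0,"ry":0,"rz":0,"gripper":-1},{"dx":0,"dy":0,"dz":0,"rx":0,"ry":0,"rz":0,"gripper":-1},{"dx":0,"dy":0,"dz":0,"rx":0,"ry":0,"rz":0,"gripper":-1},{"dx":0,"dy":0,"dz":0,"rx":0,"ry":0,"rz":0,"gripper":-1},{"dx":0,"dy":0,"dz":0,"rx":0,"ry":0,"rz":0,"gripper":-1}]' 30
```

```text
t: 12.35
tool_pos: [0.5165, -0.0644, 0.2484]
tool_rot: [-179.9, -0.1, 79.4]
contact_force: [-0.9, 0.1, 0.1]
grip_width: 0.0263
gripper_force: 0.0
t: 13.35
tool_pos: [0.5161, -0.0643, 0.2483]
tool_rot: [-179.9, -0.1, 79.4]
contact_force: [-4.0, 0.6, 4.6]
grip_width: 0.0164
gripper_force: 24.1
```

```bash
python3 -m handwheel '[{"dx":0.02,"dy":0,"dz":0,"rx":0,"ry":0,"rz":0,"gripper":-1},{"dx":0.04,"dy":0,"dz":0,"rx":0,"ry":0,"rz":0,"gripper":-1},{"dx":0.06,"dy":0,"dz":0,"rx":0,"ry":0,"rz":0,"gripper":-1},{"dx":0.08,"dy":0,"dz":0,"rx":0,"ry":0,"rz":0,"gripper":-1},{"dx":0.1,"dy":0,"dz":0,"rx":0,"ry":0,"rz":0,"gripper":-1},{"dx":0.12,"dy":0,"dz":0,"rx":0,"ry":0,"rz":0,"gripper":-1},{"dx":0.14,"dy":0,"dz":0,"rx":0,"ry":0,"rz":0,"gripper":-1},{"dx":0.16,"dy":0,"dz":0,"rx":0,"ry":0,"rz":0,"gripper":-1}]' 30
python3 -m handwheel '[{"dx":0.01,"dy":0,"dz":0,"rx":0,"ry":0,"rz":0,"gripper":-1},{"dx":0.02,"dy":0,"dz":0,"rx":0,"ry":0,"rz":0,"gripper":-1},{"dx":0.03,"dy":0,"dz":0,"rx":0,"ry":0,"rz":0,"gripper":-1},{"dx":0.04,"dy":0,"dz":0,"rx":0,"ry":0,"rz":0,"gripper":-1},{"dx":0.05,"dy":0,"dz":0,"rx":0,"ry":0,"rz":0,"gripper":-1},{"dx":0.06,"dy":0,"dz":0,"rx":0,"ry":0,"rz":0,"gripper":-1},{"dx":0.07,"dy":0,"dz":0,"rx":0,"ry":0,"rz":0,"gripper":-1},{"dx":0.08,"dy":0,"dz":0,"rx":0,"ry":0,"rz":0,"gripper":-1}]' 30
python3 - <<'E'
from h import *
import cv2
d=manip.get_image("wrist"); cv2.imwrite("pics/w5.png",d["image"][:,:,::-1])
E
```

```text
t: 14.35
tool_pos: [0.5235, -0.0251, 0.2483]
tool_rot: [-179.8, -0.0, 79.4]
contact_force: [-5.1, -1.5, 4.6]
grip_width: 0.0169
gripper_force: 24.0
t: 15.35
tool_pos: [0.5271, -0.0056, 0.2483]
tool_rot: [-179.8, -0.0, 79.4]
contact_force: [-5.5, -3.5, 4.7]
grip_width: 0.0166
gripper_force: 24.0
```

View pics/w5.png

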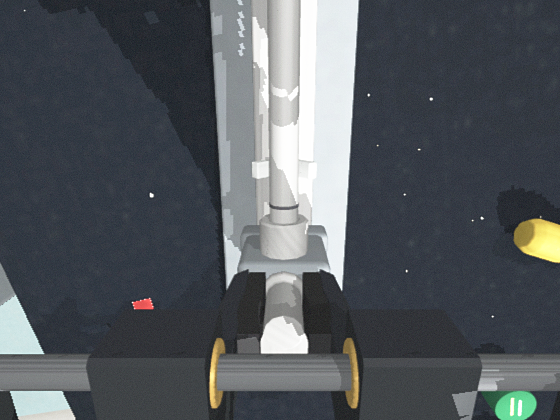

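The tail tip is seated in the tail cup (mouth at 284,222), with tailstock travel at about 60 mm. Now the last millimetres, slowly.

```bash
python3 -m handwheel '[{"dx":0.004,"dy":0,"dz":0,"rx":0,"ry":0,"rz":0,"gripper":-1},{"dx":0.008,"dy":0,"dz":0,"rx":0,"ry":0,"rz":0,"gripper":-1},{"dx":0.012,"dy":0,"dz":0,"rx":0,"ry":0,"rz":0,"gripper":-1},{"dx":0.016,"dy":0,"dz":0,"rx":0,"ry":0,"rz":0,"gripper":-1},{"dx":0.02,"dy":0,"dz":0,"rx":0,"ry":0,"rz":0,"gripper":-1},{"dx":0.024,"dy":0,"dz":0,"rx":0,"ry":0,"rz":0,"gripper":-1},{"dx":0.024,"dy":0,"dz":0,"rx":0,"ry":0,"rz":0,"gripper":-1},{"dx":0.024,"dy":0,"dz":0,"rx":0,"ry":0,"rz":0,"gripper":-1}]' 30
```

```text
t: 16.4
tool_pos: [0.528, -0.0012, 0.2487]
tool_rot: [-179.8, 0.2, 79.4]
contact_force: [-10.0, -15.8, 8.7]
grip_width: 0.0157
gripper_force: 25.3
```

Force has risen to about 16 N at 64 mm of travel, so it's near home. One more small push.

```bash
python3 -m handwheel '[{"dx":0.003,"dy":0,"dz":0,"rx":0,"ry":0,"rz":0,"gripper":-1},{"dx":0.006,"dy":0,"dz":0,"rx":0,"ry":0,"rz":0,"gripper":-1},{"dx":0.009,"dy":0,"dz":0,"rx":0,"ry":0,"rz":0,"gripper":-1},{"dx":0.012,"dy":0,"dz":0,"rx":0,"ry":0,"rz":0,"gripper":-1},{"dx":0.012,"dy":0,"dz":0,"rx":0,"ry":0,"rz":0,"gripper":-1},{"dx":0.012,"dy":0,"dz":0,"rx":0,"ry":0,"rz":0,"gripper":-1},{"dx":0.012,"dy":0,"dz":0,"rx":0,"ry":0,"rz":0,"gripper":-1},{"dx":0.012,"dy":0,"dz":0,"rx":0,"ry":0,"rz":0,"gripper":-1}]' 30
```

```text
t: 17.4
tool_pos: [0.5284, 0.0005, 0.249]
tool_rot: [-179.8, 0.4, 79.4]
contact_force: [-15.5, -25.8, 13.1]
grip_width: 0.0151
gripper_force: 28.3
```

```bash
python3 -m handwheel '[{"dx":0,"dy":0,"dz":0,"rx":0,"ry":0,"rz":0,"gripper":-0.5},{"dx":0,"dy":0,"dz":0,"rx":0,"ry":0,"rz":0,"gripper":-0.3},{"dx":0,"dy":0,"dz":0,"rx":0,"ry":0,"rz":0,"gripper":0},{"dx":0,"dy":0,"dz":0,"rx":0,"ry":0,"rz":0,"gripper":0},{"dx":0,"dy":0,"dz":-0.05,"rx":0,"ry":0,"rz":0,"gripper":0},{"dx":0,"dy":0,"dz":-0.15,"rx":0,"ry":0,"rz":0,"gripper":0},{"dx":0,"dy":0,"dz":-0.25,"rx":0,"ry":0,"rz":0,"gripper":0},{"dx":0,"dy":0,"dz":-0.35,"rx":0,"ry":0,"rz":0,"gripper":0}]' 30
python3 -m handwheel '[{"dx":-0.1,"dy":0,"dz":-0.2,"rx":0,"ry":0,"rz":0,"gripper":0},{"dx":-0.3,"dy":0,"dz":-0.3,"rx":0,"ry":0,"rz":0,"gripper":0},{"dx":-0.3,"dy":0,"dz":-0.3,"rx":0,"ry":0,"rz":0,"gripper":0},{"dx":-0.3,"dy":0,"dz":-0.3,"rx":0,"ry":0,"rz":0,"gripper":0},{"dx":-0.3,"dy":0,"dz":-0.3,"rx":0,"ry":0,"rz":0,"gripper":0},{"dx":-0.3,"dy":0,"dz":-0.3,"rx":0,"ry":0,"rz":0,"gripper":0},{"dx":-0.3,"dy":0,"dz":-0.3,"rx":0,"ry":0,"rz":0,"gripper":0},{"dx":-0.3,"dy":0,"dz":-0.3,"rx":0,"ry":0,"rz":0,"gripper":0}]'
python3 - <<'E'
from h import *
import cv2
d=manip.get_image("wrist"); cv2.imwrite("pics/w6.png",d["image"][:,:,::-1])
e=np.array([np.cos(np.radians(79.3)),np.sin(np.radians(79.3)),0]);o=np.array([.5456,.0902,0])
for y,z in((.065,.062),(-.065,.062),(-.096,.111),(-.091,.111)): print(y,proj(d,o+y*e+[0,0,z]))
E
```

```text
t: 18.4
tool_pos: [0.5292, 0.0034, 0.3372]
tool_rot: [-179.9, -0.1, 79.4]
contact_force: [0.7, -0.8, -0.4]
grip_width: 0.044
gripper_force: 0.0
t: 19.4
tool_pos: [0.5156, -0.0704, 0.4103]
tool_rot: [-179.9, -0.1, 79.4]
contact_force: [-0.5, 0.8, -0.7]
grip_width: 0.044
gripper_force: 0.0
0.065 [ 284.26328526 -108.40507663]
-0.065 [283.97321036  79.86053125]
-0.096 [283.80974507 120.5800627 ]
-0.091 [283.81982661 113.65285391]
```

View pics/w6.png

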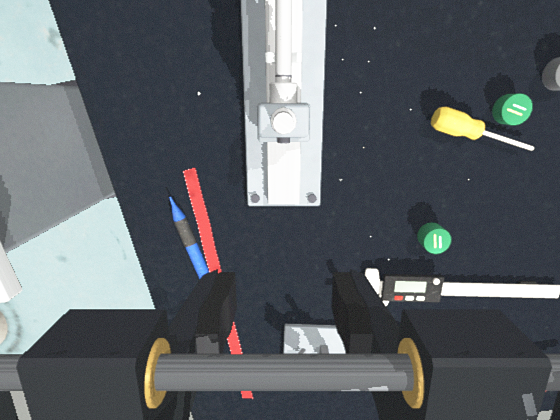

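The knob is at (284,121), matching the fully-home prediction (284,120.6). The gripper is open and clear, and the bystanders are in place.

```bash
python3 -c "
from bench import manip
print(manip.hand_in())"
```

```text
the job is handed in; nothing more can be done
None
```

I handed the job in at about 19.5 s of the 48 s. The bar lies in the bench centre and the tailstock is slid up to the fully-home position by the last wrist picture, to about 1 mm. The gripper is open and clear and the bystanders were not touched. The hand-in returned no verdict.

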